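# Reverse the ratchet and slacken the pegboard bolt

### The arm

A 6-joint arm with a two-finger parallel gripper is mounted at the origin on the work surface. World frame = base frame: x ahead of the robot, y to its left, z up, the work surface at z = 0. Lengths are in m, angles in degrees, forces in N, time in s.
With the tool pointing down it reaches from about 0.35 to 0.875 m from the base axis. Payload 4.2 kg.
Tool frame: the origin (TCP) lies on the front face of the gripper's body, between the roots of the fingers; the fingertips stand 70 mm ahead of it and the grasp point (between the pads) lies 51 mm ahead of it (r.nose_length is the distance from the TCP to the fingertips, in m); z points along the fingers, y is the direction in which the jaws open and shut (so a half turn about z gives the same grasp; the last joint's range is limited). The gripper opens to 87 mm and grips with 3 to 60 N. Pads are 19 mm wide; open, the fingers measure 117 mm over their backs; the gripper's body (75 mm by 190 mm) begins 51 mm behind the grasp point.
Start: joints at [-48.954, 22.042, 0.453, 0, -68.411, -14.817], TCP at [0.276, -0.561, 0.292] pointing down, gripper open.
Joint ranges: [-179.83, 179.83], [-69.29, 118.12], [-61.27, 80.66], [-181.25, 117.63], [-171.15, -9.14], [-177.46, 177.46]. Speed limits (degrees/s): [159.86, 159.86, 180, 180, 180, 180].

### API

Orientations are given as a 3x3 rotation matrix whose columns are the frame's x, y, z axes.
In Python, from station import telemetry, capture, order, r gives the robot as it stands.
- The arm moves only by the tool drive_tool, never from a script. Its argument "series" is a list of rows, each a list of 4 numbers: the shift along the tool's x, y, z as a fraction of full scale, then the turn about the tool's z as a fraction of full scale. In form: [[dx, dy, dz, turn], ...]. A call has 1 to 10 rows; each row is the pose to reach, as a shift and turn from the pose commanded when the call began, along the tool's axes at that moment; what a row does not reach only later rows make up. Full scale, the value 1, is 0.12 m for a shift and 2 rad for a turn. A row lasts 1/8 s, in which the tool goes at most 62.5 mm and 10.7 degrees, less where a joint would pass 70% of its speed; a pose out of reach is approached as far as the arm can. A call with a number of a shift or a turn outside -1 to 1 is refused whole. A call with a gripper value outside its range is refused whole. "fingers" is the finger opening in mm, from 0 to 87, set as the call begins (left out, the last holds). The fingers move at their own pace and stop on an object; the grip force is fixed at half the most. Time passes only in rows, so rows that repeat a pose let the fingers close. It gives the time, the measured TCP pose, the force and the opening at its end, in the units of the state.
- telemetry.sense(): the state, without advancing time (a new reading comes with each control period).
- capture(name): name is "side" or "top" or "wrist"; returns a dict with "color" (400x640x3 uint8, blue, green, red), "fx", "fy", "cx", "cy" (pixels), "eye" and "attitude" of the camera in the world; the wrist camera has in their place "mount" (4x4, takes a point from camera to tool coordinates, whose origin is the TCP and whose axes are the flange's). Camera axes: x right, y up, looking along -z (the intrinsics and any distortion apply to the point x, -y, -z); pixel columns grow to the right and rows downward; lengths in m; the calibration is good to about 2 mm. A picture is of the moment at which its call begins: read the wrist's pose just before it. There is no depth.
- order.finish_job(): hands the job in, once; it reports no verdict.
The state is a dict: "time_s": time; "joints": joint angles; "joint_velocities": joint speeds; "effort": joint torques, N m; "tcp_pos": TCP position; "ee_rot": TCP orientation; "wrist_force": force on the tool from outside, world axes, zero at the start; "moment": the same for the moment, N m; "gripper_width": opening from 0.0 (shut) to 1.0 (fully open).
Only numpy, scipy, OpenCV 4.12 (cv2) and the standard library are available. Lean on these libraries where they do the work, as an engineer would, in place of code of your own. Each camera call takes 0.05 s, during which the arm holds its last target. There are 200 camera calls.

### The job

The ratchet wrench sitting on the bolt of the pegboard panel is set to tighten and its handle stands at the anticlockwise end of its room. Flip its direction lever fully over anticlockwise (seen from above) to loosen, swing the handle some 55 degrees back clockwise, where it should now free-wheel while the bolt stays still, then pull it anticlockwise until the bolt has been slackened by about 40 degrees. Let go with the lever still set to loosen.

Things in the scene. Friction and masses are not known exactly. Their poses are not given: they have to be found in the camera images.
- wrench_axis (a point): Ratchet wrench on a bolt in the white metal pegboard panel (top at z 15 mm) on the chest. Point on the bolt axis at handle mid-height, 60 mm above the chest; z up, x along the handle, turns with it. Head radius 24 mm, top 12 mm above the point. Handle: 14 mm wide, then from 97 to 177 mm out a rubber grip 20 mm wide, 18 mm high, clear around. Stop posts 60 mm from the axis end 11 mm above the point.
- ratchet (a joint): Handle angle about the bolt axis (rad), anticlockwise from above positive; stops at -1.15 and 0.12, starts at -0.07 to 0.02. Free-wheels one way (under 1.5 N at the grip), the other way carries the bolt (about 5 N) after up to 12 degrees of play. With the lever on tighten it is blocked clockwise, as the bolt is fully tight.
- selector (a joint): Direction lever on the wrench head, turns about the bolt axis (rad, anticlockwise positive): 0 to 0.1 at start = tighten, 0.9 = stop, loosen; stays as left, 4 N at its tab. Dark steel arm pointing along the wrench's x axis turned by pi - 0.45 + this value (away from the handle). Upright tab at its end: 8 mm along the arm x 12 mm wide, centre 50 mm from the axis, 14 to 46 mm above point wrench_axis.
- bolt (a joint): Angle by which the bolt has been slackened (rad, anticlockwise from above positive): 0 at start = fully tight, stop at 1.5; stiff, stays where it is left. Its dark washer, radius 26 mm, under the wrench head carries a pointer tab reaching 44 mm from the axis.

How it is judged:
By the outcome, as a careful person would: the job done as asked, in the order asked, and still so for the second after the job is handed in, with the robot touching nothing.
It also fails if it takes over 48 s, if anything falls off the work surface, if the arm or the gripper's body presses on something with over 40 N, if the wrist force passes 120 N, or if a joint passes its speed limit or range.

## Working session

There is one attempt and no reset: what is moved stays moved. The work goes in short steps, Python scripts to look and compute and a tool call to move; the robot and the scene stay as the last step left them, time stands still between calls to the robot, and variables do not carry over. Pictures are saved under pics/ and viewed, about 8 in all and at most 12, crops included, and the job is handed in when it is done.

Besides the shell and the picture viewer there is one more tool, called after ">>>" as name(argument=value, ...), one argument or row to a line, values as JSON. drive_tool: Moves the arm, as the interface text tells. Shift numbers are shares of 0.12 m and turn numbers shares of 2 rad, none past 1 either way. Its arguments: {"type":"object","properties":{"series":{"type":"array","items":{"type":"array","items":{"type":"number","minimum":-1,"maximum":1}}},"fingers":{"type":"number"}},"required":["series"]}

```bash
ls; mkdir -p pics; cat > h.py <<'E'
import numpy as np,cv2
from station import telemetry,capture,order,r
def cam(name):
    s=telemetry.sense(); c=capture(name)
    if name=="wrist":
        T=np.eye(4);T[:3,:3]=np.array(s["ee_rot"]);T[:3,3]=s["tcp_pos"]
        M=T@np.array(c["mount"]);c["R"]=M[:3,:3];c["o"]=M[:3,3]
    else: c["R"]=np.array(c["attitude"]);c["o"]=np.array(c["eye"])
    return c
def ray(c,u,v):
    d=np.array([(u-c["cx"])/c["fx"],-(v-c["cy"])/c["fy"],-1]);d=c["R"]@d;return d/np.linalg.norm(d)
def onz(c,u,v,z):
    d=ray(c,u,v);return c["o"]+d*(z-c["o"][2])/d[2]
def proj(c,p):
    q=c["R"].T@(np.array(p)-c["o"]);return np.array([c["cx"]+c["fx"]*q[0]/-q[2],c["cy"]-c["fy"]*q[1]/-q[2]])
def cross(c1,p1,c2,p2):
    d1,d2=ray(c1,*p1),ray(c2,*p2)
    t=np.linalg.lstsq(np.c_[d1,-d2],c2["o"]-c1["o"],rcond=None)[0]
    a,b=c1["o"]+t[0]*d1,c2["o"]+t[1]*d2;return (a+b)/2,np.linalg.norm(a-b)
E
python3 - <<'E'
from h import *
for n in("top","side"):
    c=cam(n);cv2.imwrite(f"pics/{n}0.png",c["color"]);print({k:v for k,v in c.items() if k!="color"})
print(telemetry.sense())
E
```

```text
pics
{'fx': 437.7450568024428, 'fy': 437.7450568024428, 'cx': 320.7091879948213, 'cy': 191.35379889697373, 'eye': array([0.43459718, 0.02306272, 0.71120992]), 'attitude': array([[-0.20829547,  0.95584782, -0.20728708],
       [-0.97805368, -0.20249964,  0.04903976],
       [ 0.00489898,  0.21295265,  0.97705024]]), 'R': array([[-0.20829547,  0.95584782, -0.20728708],
       [-0.97805368, -0.20249964,  0.04903976],
       [ 0.00489898,  0.21295265,  0.97705024]]), 'o': array([0.43459718, 0.02306272, 0.71120992])}
{'fx': 367.89510393670514, 'fy': 367.89510393670514, 'cx': 328.1958131005379, 'cy': 198.91181847261208, 'eye': array([0.46828335, 0.45874661, 0.49557663]), 'attitude': array([[-0.97581605,  0.16585501, -0.14239084],
       [-0.21766051, -0.67711538,  0.70294998],
       [ 0.02017275,  0.71694273,  0.69684014]]), 'R': array([[-0.97581605,  0.16585501, -0.14239084],
       [-0.21766051, -0.67711538,  0.70294998],
       [ 0.02017275,  0.71694273,  0.69684014]]), 'o': array([0.46828335, 0.45874661, 0.49557663])}
{'time_s': 0.1, 'joints': array([-4.89526044e+01,  2.20857602e+01,  3.87569508e-01, -2.50826079e-02,
       -6.84102709e+01, -1.48168452e+01]), 'joint_velocities': array([-0.02506759, -0.12253119,  0.15374607,  0.10479078, -0.06531725,
        0.02277739]), 'effort': array([-7.09008655e-04, -3.91689134e+01,  1.87933069e+01,  4.23193708e+00,
        1.34294250e-02, -7.89773571e-05]), 'tcp_pos': array([ 0.27608708, -0.56026912,  0.29127547]), 'ee_rot': array([[-8.97094141e-01, -4.41838461e-01, -9.36095095e-04],
       [-4.41839444e-01,  8.97092544e-01,  1.69493107e-03],
       [ 9.08781930e-05,  1.93411647e-03, -9.99998125e-01]]), 'wrist_force': array([-0.09871863,  0.08333535,  0.17720605]), 'moment': array([0.01320083, 0.02741622, 0.00790153]), 'gripper_width': 0.9965703940142644}
```

View pics/top0.png

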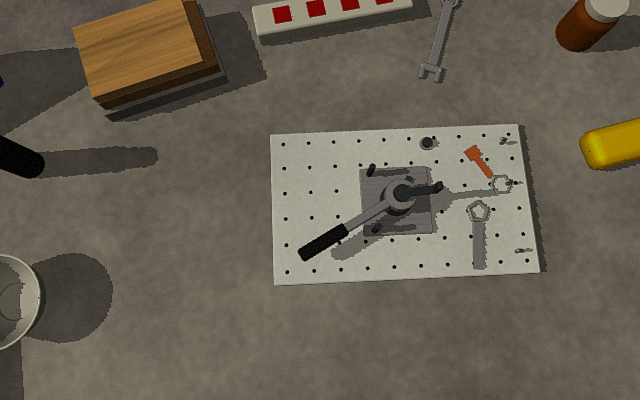

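View pics/side0.png

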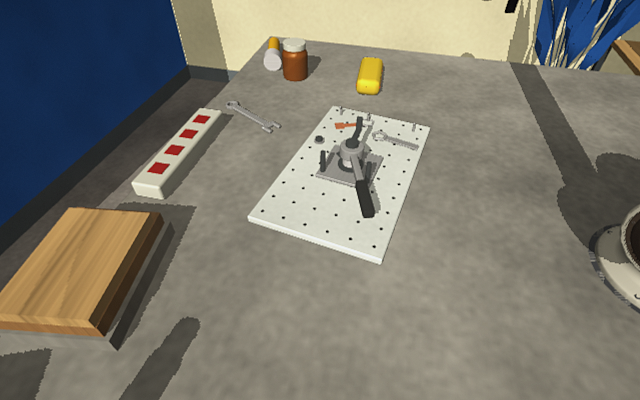

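Top: head (402,195), grip (345,232)–(302,254), lever tab about (438,187), posts (371,170) and (376,228). Side: head (352,150), grip end (368,213), tab (360,125). Next, enlarged crops of both views to measure from.

```bash
python3 - <<'E'
import cv2,numpy as np
a=cv2.imread("pics/top0.png")[140:270,290:460];b=cv2.imread("pics/side0.png")[105:225,310:395]
a=cv2.resize(a,None,fx=2.6*1,fy=2.6,interpolation=cv2.INTER_CUBIC);b=cv2.resize(b,None,fx=4,fy=4,interpolation=cv2.INTER_CUBIC)
h=max(a.shape[0],b.shape[0]);f=lambda i:cv2.copyMakeBorder(i,0,h-i.shape[0],0,0,0)
o=np.hstack([f(a),f(b)]);print(o.shape,a.shape);cv2.imwrite("pics/crop.png",o)
E
```

```text
(480, 782, 3) (338, 442, 3)
```

View pics/crop.png

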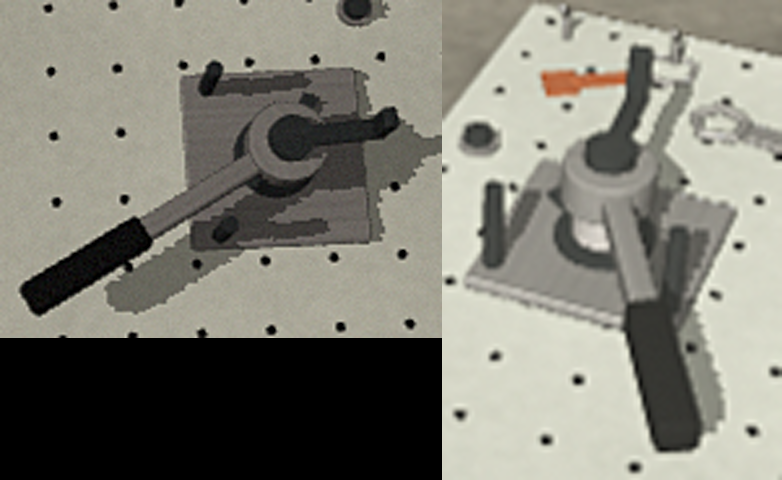

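```bash
python3 - <<'E'
from h import *
t,s=cam("top"),cam("side")
P={"hub":((403.5,192.7),(352.5,143.2)),"near":((344.6,228.5),(361.5,180.5)),"far":((301.5,256),(368.5,214.5)),"tab":((438.8,184.2),(359.5,117.5))}
np.set_printoptions(precision=4,suppress=True)
for k,(a,b) in P.items(): print(k,*cross(t,a,s,b))
H=onz(t,*P["hub"][0],.0745);n=onz(t,*P["near"][0],.069);f=onz(t,*P["far"][0],.069);tb=onz(t,*P["tab"][0],.106)
for q in(n,f,tb):
    d=(q-H)[:2];print(q,np.linalg.norm(d),np.degrees(np.arctan2(d[1],d[0])))
print(H)
E
```

```text
hub [ 0.5421 -0.129   0.0748] 8.257694711856079e-05
near [ 0.5088 -0.032   0.068 ] 9.217928866337551e-05
far [0.4843 0.0384 0.0589] 0.0021523932321854114
tab [ 0.5382 -0.1737  0.1062] 0.000330606866180913
[ 0.5087 -0.032   0.069 ] 0.10270343440115119 108.9851850984815
[0.4825 0.0382 0.069 ] 0.17758282974297862 109.61135512731077
[ 0.5384 -0.1738  0.106 ] 0.044847253315441114 -94.79098986753814
[ 0.5421 -0.1291  0.0745]
```

Both views agree to within about 2 mm:
- **Axis:** (0.542, -0.129).
- **Hub top:** z 0.075.
- **Grip top:** z 0.068.
- **Tab top:** z 0.106.
- **Handle:** at 109.3°.
- **Lever:** at about -95.5°.

Now the approach.

>>> drive_tool(
  series=[
    [-0.4,0.25,0,0],
    [-0.8,0.5,0,0],
    [-1,0.63,0,0],
    [-1,0.63,0,0],
  ],
  fingers=0,
)

```text
time_s: 0.7
tcp_pos: [0.3514, -0.4383, 0.2925]
ee_rot: [[-0.896, -0.445, 0.0], [-0.445, 0.896, 0.0], [-0.0, -0.0, -1.0]]
wrist_force: [0.1, -0.6, 0.8]
gripper_width: 0.634
```

>>> drive_tool(
  series=[
    [-0.4,0.25,0,0],
    [-0.8,0.5,0,0],
    [-1,0.63,0,0],
    [-1,0.63,0,0],
  ],
)

```text
time_s: 1.2
tcp_pos: [0.4253, -0.3184, 0.2923]
ee_rot: [[-0.896, -0.444, 0.0], [-0.444, 0.896, -0.0], [0.0, -0.0, -1.0]]
wrist_force: [0.2, -0.6, 1.1]
gripper_width: 0.174
```

>>> drive_tool(
  series=[
    [-0.4,0.25,0,0.05],
    [-0.8,0.5,0,0.12],
    [-1,0.63,0,0.2],
    [-1,0.63,0,0.277],
    [-1,0.63,0,0.277],
    [-1,0.63,0,0.277],
  ],
)

```text
time_s: 1.95
tcp_pos: [0.4986, -0.1992, 0.2921]
ee_rot: [[-0.995, 0.096, -0.0], [0.096, 0.995, -0.0], [0.0, -0.0, -1.0]]
wrist_force: [-0.6, 0.2, -0.1]
gripper_width: 0.005
```

```bash
cat >> h.py <<'E'
AX=np.array([.542,-.129])
def go(xyz,yaw):
    """shift fractions and turn from present pose to TCP xyz with tool-x at world angle yaw (deg)"""
    s=telemetry.sense();R=np.array(s["ee_rot"]);d=R.T@(np.array(xyz)-s["tcp_pos"])/.12
    w=np.degrees(np.arctan2(R[1,0],R[0,0]));t=-((yaw-w+180)%360-180)
    print("now",np.round(s["tcp_pos"],4),"yaw",round(w,1),"F",np.round(s["wrist_force"],1),"t",round(s["time_s"],2),"J6",round(s["joints"][5]),"-> frac",np.round(d,3),"turn",round(np.radians(t)/2,3))
def pol(rad,ang,tan=0):
    a=np.radians(ang);return AX+rad*np.array([np.cos(a),np.sin(a)])+tan*np.array([-np.sin(a),np.cos(a)])
E
python3 - <<'E'
from h import *
go([*pol(.05,-95.5,-.026),.156],174.5)
E
```

```text
now [ 0.4986 -0.1992  0.2921] yaw 174.5 F [-0.6  0.2 -0.1] t 1.95 J6 -91 -> frac [-0.088  0.2    1.134] turn 0.0
```

```bash
python3 - <<'E'
from h import *
print(telemetry.sense()["joints"])
E
```

```text
[-4.45878928e+00  1.34792537e+01 -1.19426538e+01  6.21325572e-03
 -6.45952177e+01 -9.10310748e+01]
```

>>> drive_tool(
  series=[
    [-0.09,0.2,0.3,0],
    [-0.09,0.2,0.6,0],
    [-0.09,0.2,0.8,0],
    [-0.09,0.2,0.8,0],
  ],
)

```text
time_s: 2.45
tcp_pos: [0.5107, -0.1758, 0.1945]
ee_rot: [[-0.995, 0.096, -0.005], [0.096, 0.995, 0.0], [0.005, -0.0, -1.0]]
wrist_force: [0.1, 0.2, 0.4]
gripper_width: 0.006
```

```bash
python3 - <<'E'
from h import *
go([*pol(.05,-95.5,-.026),.156],174.5)
c=cam("wrist");p=proj(c,[*pol(.05,-95.5),.106]);print(p,proj(c,[*AX,.075]))
cv2.imwrite("pics/w1.png",c["color"])
E
```

```text
now [ 0.5107 -0.1758  0.1945] yaw 174.5 F [0.1 0.2 0.4] t 2.45 J6 -94 -> frac [-0.007 -0.003  0.321] turn -0.0
[314.0936834  286.68437387] [389.89879026 262.71069573]
```

View pics/w1.png

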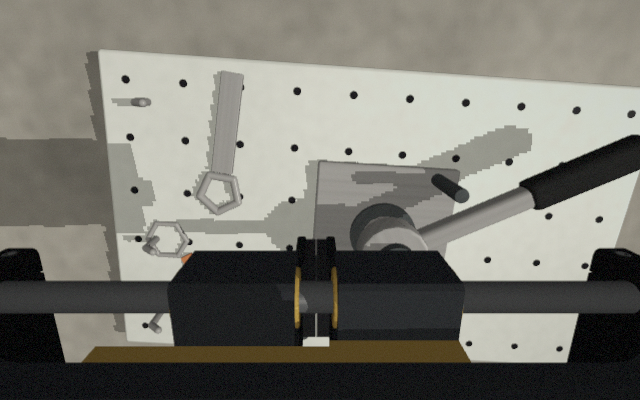

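The wrist view shows the hub at (390,250) and the handle as predicted. The closed fingers hide the tab, and the space behind it is clear. Next: go down, and work out the sweep rows.

>>> drive_tool(
  series=[
    [0,0,0.12,0],
    [0,0,0.24,0],
    [0,0,0.32,0],
    [0,0,0.32,0],
  ],
)

```text
time_s: 3.0
tcp_pos: [0.5115, -0.1752, 0.1568]
ee_rot: [[-0.995, 0.096, -0.002], [0.096, 0.995, 0.0], [0.002, -0.0, -1.0]]
wrist_force: [-0.0, -0.3, 0.3]
gripper_width: 0.007
```

```bash
cat >> h.py <<'E'
E
python3 - <<'E'
from h import *
for a in(-98,-92,-86,-80,-74,-68,-62,-56,-50,-46): go([*pol(.05,a,-.0155),.156],a+270)
E
```

```text
now [ 0.5115 -0.1752  0.1568] yaw 174.5 F [-0.  -0.3  0.3] t 3.0 J6 -94 -> frac [-0.069 -0.003  0.007] turn 0.022
now [ 0.5115 -0.1752  0.1568] yaw 174.5 F [-0.  -0.3  0.3] t 3.0 J6 -94 -> frac [-0.113 -0.017  0.007] turn -0.031
now [ 0.5115 -0.1752  0.1568] yaw 174.5 F [-0.  -0.3  0.3] t 3.0 J6 -94 -> frac [-0.158 -0.025  0.007] turn -0.083
now [ 0.5115 -0.1752  0.1568] yaw 174.5 F [-0.  -0.3  0.3] t 3.0 J6 -94 -> frac [-0.203 -0.029  0.006] turn -0.135
now [ 0.5115 -0.1752  0.1568] yaw 174.5 F [-0.  -0.3  0.3] t 3.0 J6 -94 -> frac [-0.249 -0.028  0.006] turn -0.188
now [ 0.5115 -0.1752  0.1568] yaw 174.5 F [-0.  -0.3  0.3] t 3.0 J6 -94 -> frac [-0.294 -0.022  0.006] turn -0.24
now [ 0.5115 -0.1752  0.1568] yaw 174.5 F [-0.  -0.3  0.3] t 3.0 J6 -94 -> frac [-0.338 -0.011  0.006] turn -0.292
now [ 0.5115 -0.1752  0.1568] yaw 174.5 F [-0.  -0.3  0.3] t 3.0 J6 -94 -> frac [-0.382  0.004  0.006] turn -0.345
now [ 0.5115 -0.1752  0.1568] yaw 174.5 F [-0.  -0.3  0.3] t 3.0 J6 -94 -> frac [-0.423  0.023  0.006] turn -0.397
now [ 0.5115 -0.1752  0.1568] yaw 174.5 F [-0.  -0.3  0.3] t 3.0 J6 -94 -> frac [-0.449  0.038  0.006] turn -0.432
```

>>> drive_tool(
  series=[
    [-0.07,0,0,0],
    [-0.113,-0.017,0,-0.03],
    [-0.158,-0.025,0,-0.083],
    [-0.203,-0.029,0,-0.135],
    [-0.249,-0.028,0,-0.188],
    [-0.294,-0.022,0,-0.24],
    [-0.338,-0.011,0,-0.292],
    [-0.382,0.004,0,-0.345],
    [-0.423,0.023,0,-0.397],
    [-0.423,0.023,0,-0.397],
  ],
)

```text
time_s: 4.25
tcp_pos: [0.5631, -0.1776, 0.1581]
ee_rot: [[-0.767, -0.642, -0.0], [-0.642, 0.767, -0.0], [0.0, -0.0, -1.0]]
wrist_force: [-0.6, -1.8, -0.8]
gripper_width: 0.003
```

```bash
python3 - <<'E'
from h import *
for a in(-48,-46,-44,-42,-40): go([*pol(.05,a,-.0155),.156],a+270)
t,s=cam("top"),cam("side")
a=cv2.resize(t["color"][140:270,290:460],None,fx=2.6,fy=2.6,interpolation=cv2.INTER_CUBIC);b=cv2.resize(s["color"][95:225,310:395],None,fx=4,fy=4,interpolation=cv2.INTER_CUBIC)
h=520;f=lambda i:cv2.copyMakeBorder(i,0,h-i.shape[0],0,0,0)
cv2.imwrite("pics/c2.png",np.hstack([f(a),f(b)]))
E
```

```text
now [ 0.5631 -0.1776  0.1581] yaw -140.1 F [-0.6 -1.8 -0.8] t 4.25 J6 -48 -> frac [-0.011  0.003  0.017] turn -0.018
now [ 0.5631 -0.1776  0.1581] yaw -140.1 F [-0.6 -1.8 -0.8] t 4.25 J6 -48 -> frac [-0.026 -0.001  0.017] turn -0.036
now [ 0.5631 -0.1776  0.1581] yaw -140.1 F [-0.6 -1.8 -0.8] t 4.25 J6 -48 -> frac [-0.041 -0.004  0.017] turn -0.053
now [ 0.5631 -0.1776  0.1581] yaw -140.1 F [-0.6 -1.8 -0.8] t 4.25 J6 -48 -> frac [-0.056 -0.007  0.017] turn -0.071
now [ 0.5631 -0.1776  0.1581] yaw -140.1 F [-0.6 -1.8 -0.8] t 4.25 J6 -48 -> frac [-0.071 -0.009  0.017] turn -0.088
```

View pics/c2.png

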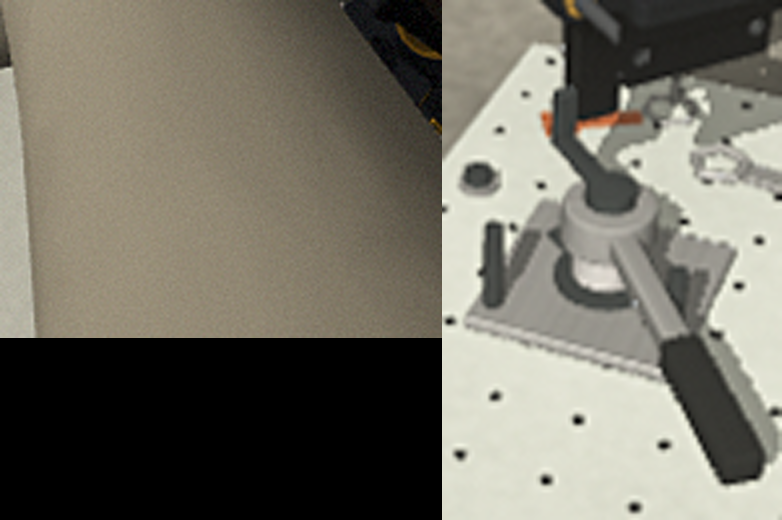

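The side view shows the lever pushed round (tab top at crop (565,95)). The handle has been dragged anticlockwise, with its grip end at crop (740,478). Measuring both angles.

```bash
python3 - <<'E'
from h import *
s=cam("side")
def ang(u,v,z):
    d=(onz(s,u,v,z)[:2]-AX);print(np.linalg.norm(d),np.degrees(np.arctan2(d[1],d[0])))
g=lambda x,y:((x-442)/4+310,y/4+95)
ang(*g(738,470),.065);ang(*g(688,345),.069);ang(*g(565,92),.106)
ang(368.5,213.5,.065);ang(361.5,180.5,.069);ang(359.5,117.5,.106)
E
```

```text
0.181661561868315 116.38900812230371
0.10849276304086528 117.9071132761209
0.04637355115003514 -47.04540299825416
0.18002981485997904 108.2909043077841
0.10364620935762217 108.77707706354025
0.04515894702696452 -95.0291650959394
```

>>> drive_tool(
  series=[
    [-0.026,0,0.01,-0.036],
    [-0.041,-0.004,0.01,-0.053],
    [-0.056,-0.007,0.01,-0.071],
    [-0.071,-0.009,0.01,-0.088],
    [-0.086,-0.011,0.01,-0.106],
    [-0.086,-0.011,0.01,-0.106],
  ],
)

```text
time_s: 5.15
tcp_pos: [0.5717, -0.1712, 0.1564]
ee_rot: [[-0.614, -0.79, 0.0], [-0.79, 0.614, 0.001], [-0.001, 0.0, -1.0]]
wrist_force: [-0.3, -1.6, 0.7]
gripper_width: 0.001
```

```bash
python3 - <<'E'
from h import *
for a in(-38,-36,-34): go([*pol(.05,a,-.0155),.156],a+270)
E
```

```text
now [ 0.5717 -0.1712  0.1564] yaw -127.9 F [-0.3 -1.6  0.7] t 5.15 J6 -37 -> frac [ 0.004 -0.005  0.003] turn 0.001
now [ 0.5717 -0.1712  0.1564] yaw -127.9 F [-0.3 -1.6  0.7] t 5.15 J6 -37 -> frac [-0.01  -0.009  0.003] turn -0.016
now [ 0.5717 -0.1712  0.1564] yaw -127.9 F [-0.3 -1.6  0.7] t 5.15 J6 -37 -> frac [-0.025 -0.013  0.003] turn -0.034
```

Force is still low, so the lever isn't at its stop yet. I'll advance in small steps.

>>> drive_tool(
  series=[
    [-0.01,-0.009,0,-0.016],
    [-0.01,-0.009,0,-0.016],
    [-0.017,-0.011,0,-0.025],
    [-0.017,-0.011,0,-0.025],
  ],
)

```text
time_s: 5.65
tcp_pos: [0.5734, -0.1707, 0.1562]
ee_rot: [[-0.574, -0.819, -0.001], [-0.819, 0.574, 0.0], [0.0, 0.001, -1.0]]
wrist_force: [-1.6, 0.6, -0.7]
gripper_width: 0.005
```

```bash
python3 - <<'E'
from h import *
for a in(-36,-35,-33): go([*pol(.05,a,-.0155),.156],a+270)
s=cam("side");cv2.imwrite("pics/s3.png",cv2.resize(s["color"][95:225,310:410],None,fx=4,fy=4,interpolation=cv2.INTER_CUBIC))
E
```

```text
now [ 0.5734 -0.1707  0.1562] yaw -125.0 F [-1.6  0.6 -0.7] t 5.65 J6 -34 -> frac [ 0.002 -0.001  0.002] turn 0.009
now [ 0.5734 -0.1707  0.1562] yaw -125.0 F [-1.6  0.6 -0.7] t 5.65 J6 -34 -> frac [-0.006 -0.003  0.002] turn -0.0
now [ 0.5734 -0.1707  0.1562] yaw -125.0 F [-1.6  0.6 -0.7] t 5.65 J6 -34 -> frac [-0.02  -0.007  0.002] turn -0.017
```

View pics/s3.png

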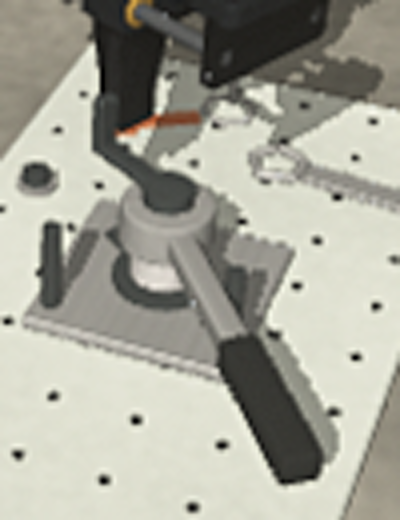

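The tab has moved on to crop (103,100), and the handle is unchanged at (298,470). I'll keep pushing until I feel the stop.

>>> drive_tool(
  series=[
    [-0.013,-0.005,0,-0.009],
    [-0.013,-0.005,0,-0.009],
  ],
)

```text
time_s: 5.95
tcp_pos: [0.5748, -0.1698, 0.1563]
ee_rot: [[-0.559, -0.829, -0.001], [-0.829, 0.559, 0.0], [0.0, 0.001, -1.0]]
wrist_force: [-3.8, 0.4, 0.2]
gripper_width: 0.002
```

>>> drive_tool(
  series=[
    [-0.013,-0.005,0,-0.009],
    [-0.013,-0.005,0,-0.009],
  ],
)

```text
time_s: 6.2
tcp_pos: [0.5761, -0.1688, 0.1563]
ee_rot: [[-0.544, -0.839, -0.002], [-0.839, 0.544, 0.0], [0.001, 0.002, -1.0]]
wrist_force: [-3.8, 1.2, -0.0]
gripper_width: 0.006
```

```bash
python3 - <<'E'
from h import *
for a in(-33,-31): go([*pol(.05,a,-.0155),.156],a+270)
s=cam("side");cv2.imwrite("pics/s4.png",cv2.resize(s["color"][95:225,310:410],None,fx=4,fy=4,interpolation=cv2.INTER_CUBIC))
E
```

```text
now [ 0.5761 -0.1688  0.1563] yaw -122.9 F [-3.8  1.2 -0. ] t 6.2 J6 -32 -> frac [0.006 0.002 0.002] turn 0.001
now [ 0.5761 -0.1688  0.1563] yaw -122.9 F [-3.8  1.2 -0. ] t 6.2 J6 -32 -> frac [-0.009 -0.002  0.002] turn -0.017
```

View pics/s4.png

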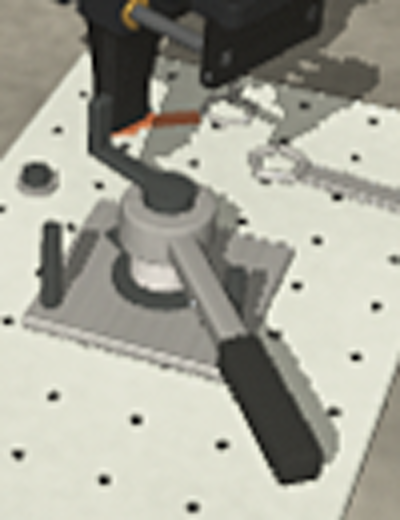

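```bash
python3 - <<'E'
from h import *
s=cam("side")
for u,v in((100,96),(98,96),(96,98),(103,98)):
    d=onz(s,u/4+310,v/4+95,.106)[:2]-AX;print(np.linalg.norm(d),np.degrees(np.arctan2(d[1],d[0])))
E
```

```text
0.05008661755738473 -33.384760567515166
0.05075027152220352 -32.56452518283549
0.05019309783670832 -30.27446543031786
0.04781879158399269 -33.16267465081265
```

>>> drive_tool(
  series=[
    [-0.013,-0.005,0,-0.009],
    [-0.013,-0.005,0,-0.009],
  ],
)

```text
time_s: 6.55
tcp_pos: [0.5766, -0.1686, 0.1563]
ee_rot: [[-0.529, -0.849, -0.004], [-0.849, 0.529, -0.001], [0.003, 0.003, -1.0]]
wrist_force: [-6.9, -1.3, 0.4]
gripper_width: 0.007
```

>>> drive_tool(
  series=[
    [-0.013,-0.005,0,-0.009],
    [-0.013,-0.005,0,-0.009],
  ],
)

```text
time_s: 6.8
tcp_pos: [0.5771, -0.1684, 0.1563]
ee_rot: [[-0.513, -0.858, -0.006], [-0.858, 0.513, -0.001], [0.004, 0.005, -1.0]]
wrist_force: [-8.5, -4.6, 1.2]
gripper_width: 0.003
```

>>> drive_tool(
  series=[
    [-0.013,-0.005,0,-0.005],
    [-0.013,-0.005,0,-0.005],
  ],
)

```text
time_s: 7.05
tcp_pos: [0.5774, -0.1682, 0.1563]
ee_rot: [[-0.505, -0.863, -0.009], [-0.863, 0.505, -0.002], [0.006, 0.006, -1.0]]
wrist_force: [-10.1, -6.9, 2.1]
gripper_width: 0.004
```

At the stop: 12 N with no further motion. Backing off and rising.

>>> drive_tool(
  series=[
    [0.1,0.02,0,0],
    [0.15,0.02,0,0],
    [0.15,0.02,-0.3,0],
    [0.15,0.02,-0.7,0],
    [0.15,0.02,-0.7,0],
  ],
)

```text
time_s: 7.68
tcp_pos: [0.5731, -0.1809, 0.2465]
ee_rot: [[-0.504, -0.864, 0.014], [-0.864, 0.504, -0.003], [-0.005, -0.014, -1.0]]
wrist_force: [-0.3, 0.3, -0.7]
gripper_width: -0.0
```

```bash
python3 - <<'E'
from h import *
go([*pol(.137,117.5),.24],-62.5)
E
```

```text
now [ 0.5731 -0.1809  0.2465] yaw -120.2 F [-0.3  0.3 -0.7] t 7.67 J6 -28 -> frac [-0.852  1.408  0.039] turn -0.504
```

>>> drive_tool(
  series=[
    [-0.3,0.4,0,0],
    [-0.6,0.8,0,0],
    [-0.6,1,0,0],
  ],
  fingers=42,
)

```text
time_s: 8.05
tcp_pos: [0.5024, -0.0552, 0.2409]
ee_rot: [[-0.502, -0.865, 0.003], [-0.865, 0.502, 0.001], [-0.002, -0.002, -1.0]]
wrist_force: [0.4, -0.5, 0.0]
gripper_width: 0.262
```

>>> drive_tool(
  series=[
    [-0.2,0.2,0,-0.08],
    [-0.25,0.4,0.0,-0.17],
    [-0.25,0.4,0,-0.26],
    [-0.25,0.4,0,-0.35],
    [-0.25,0.4,0,-0.44],
    [-0.25,0.4,0,-0.504],
    [-0.25,0.4,0,-0.504],
  ],
)

```text
time_s: 8.93
tcp_pos: [0.4766, -0.0072, 0.2408]
ee_rot: [[0.46, -0.888, 0.002], [-0.888, -0.46, 0.0], [0.001, -0.002, -1.0]]
wrist_force: [0.4, 0.4, 0.8]
gripper_width: 0.484
```

```bash
python3 - <<'E'
from h import *
go([*pol(.137,117.5),.24],-62.5)
c,t=cam("wrist"),cam("top")
print([proj(c,[*pol(q,117.5),.069]) for q in(.097,.177)],[proj(t,[*pol(q,117.5),.069]) for q in(.097,.177)])
cv2.imwrite("pics/wt.png",np.vstack([c["color"][:,60:580],cv2.resize(t["color"][120:280,260:468],(520,400))])[:, :])
i=cv2.imread("pics/wt.png");cv2.imwrite("pics/wt.png",cv2.resize(i,(390,600)))
E
```

```text
now [ 0.4766 -0.0072  0.2408] yaw -62.6 F [0.4 0.4 0.8] t 8.93 J6 9 -> frac [ 0.01  -0.015  0.007] turn -0.001
[array([312.8946213 , 146.13969145]), array([313.13751239, 244.74189345])] [array([353.61411913, 234.56606485]), array([311.48881588, 269.7059374 ])]
```

View pics/wt.png

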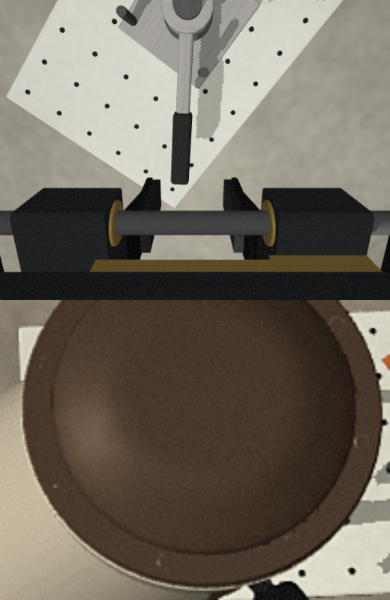

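The wrist view shows the grip between crop (182,113) and (179,183), which is about 12 px left of my prediction. Recomputing by ray at the grip-top height.

```bash
python3 - <<'E'
from h import *
c=cam("wrist")
for x,y in((182,113),(179,183)):
    p=onz(c,x/.75+60,y/.75,.069);d=p[:2]-AX;print(p,np.linalg.norm(d),np.degrees(np.arctan2(d[1],d[0])))
w=c["color"][:,230:400];cv2.imwrite("pics/m.png",w)
g=cv2.cvtColor(c["color"],cv2.COLOR_BGR2GRAY)
for v in(165,180,195,210,225):
    u=np.where(g[v,280:340]<60)[0]+280;e=(u.min()+u.max()+1)/2;p=onz(c,e,v,.069)[:2]-AX;print(v,u.min(),u.max(),np.linalg.norm(p),np.degrees(np.arctan2(p[1],p[0])))
E
```

```text
[ 0.50199894 -0.03656704  0.069     ] 0.10071711041469372 113.40090991488182
[0.47058425 0.0326823  0.069     ] 0.17675229877848514 113.83124749517565
165 290 314 0.11161896367859336 113.67307601904814
180 290 313 0.12332188869895722 113.79514779067209
195 280 312 0.13561551330838328 112.25506258176428
210 289 311 0.14764414779640067 113.83392551179769
225 288 311 0.16026161519902254 113.92072141057234
```

```bash
python3 - <<'E'
from h import *
go([*pol(.137,113.8),.115],-66.2)
E
```

```text
now [ 0.4762 -0.0074  0.2407] yaw -62.6 F [ 0.3 -0.2  0.3] t 9.07 J6 9 -> frac [ 0.012 -0.091  1.047] turn 0.031
```

>>> drive_tool(
  series=[
    [0.012,-0.09,0.1,0.03],
    [0.012,-0.09,0.3,0.03],
    [0.012,-0.09,0.6,0.03],
    [0.012,-0.09,0.85,0.03],
    [0.012,-0.09,1,0.03],
    [0.012,-0.09,1,0.03],
  ],
)

```text
time_s: 9.82
tcp_pos: [0.4856, -0.004, 0.1195]
ee_rot: [[0.406, -0.914, -0.003], [-0.914, -0.406, -0.001], [-0.0, 0.003, -1.0]]
wrist_force: [0.0, -0.1, -0.2]
gripper_width: 0.486
```

```bash
python3 - <<'E'
from h import *
# straddle opening 42: 11 mm slack each side; clockwise sweep
c=cam("wrist");s=cam("side")
o=np.hstack([cv2.resize(c["color"][:,160:480],(320,400)),cv2.resize(s["color"][90:240,300:420],(320,400),interpolation=cv2.INTER_CUBIC)]);cv2.imwrite("pics/g.png",o)
for a in(110,102,94,86,78,70,62,54,50): go([*pol(.137,a),.115],a-180)
E
```

```text
now [ 0.4867 -0.0037  0.1212] yaw -66.0 F [ 0.1 -0.8  0.1] t 9.93 J6 5 -> frac [ 0.003 -0.075  0.051] turn 0.035
now [ 0.4867 -0.0037  0.1212] yaw -66.0 F [ 0.1 -0.8  0.1] t 9.93 J6 5 -> frac [ 0.025 -0.233  0.052] turn 0.105
now [ 0.4867 -0.0037  0.1212] yaw -66.0 F [ 0.1 -0.8  0.1] t 9.93 J6 5 -> frac [ 0.069 -0.386  0.052] turn 0.175
now [ 0.4867 -0.0037  0.1212] yaw -66.0 F [ 0.1 -0.8  0.1] t 9.93 J6 5 -> frac [ 0.133 -0.532  0.052] turn 0.244
now [ 0.4867 -0.0037  0.1212] yaw -66.0 F [ 0.1 -0.8  0.1] t 9.93 J6 5 -> frac [ 0.218 -0.667  0.052] turn 0.314
now [ 0.4867 -0.0037  0.1212] yaw -66.0 F [ 0.1 -0.8  0.1] t 9.93 J6 5 -> frac [ 0.32  -0.789  0.052] turn 0.384
now [ 0.4867 -0.0037  0.1212] yaw -66.0 F [ 0.1 -0.8  0.1] t 9.93 J6 5 -> frac [ 0.439 -0.895  0.052] turn 0.454
now [ 0.4867 -0.0037  0.1212] yaw -66.0 F [ 0.1 -0.8  0.1] t 9.93 J6 5 -> frac [ 0.571 -0.985  0.053] turn 0.524
now [ 0.4867 -0.0037  0.1212] yaw -66.0 F [ 0.1 -0.8  0.1] t 9.93 J6 5 -> frac [ 0.641 -1.022  0.053] turn 0.558
```

View pics/g.png

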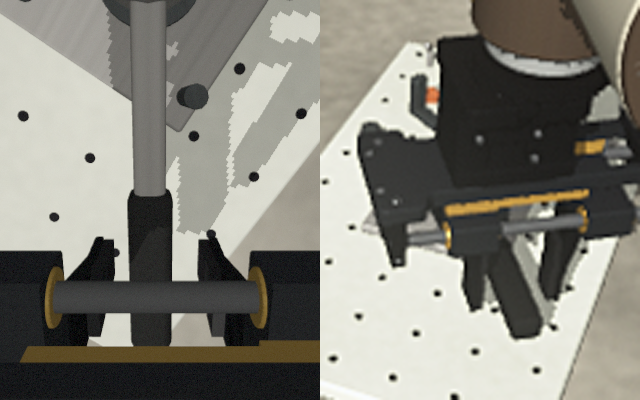

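The grip lies between the open fingers, nearly centred (151 against 156), at about 113.7°. The lever is still over. Next I narrow the fingers to a loose straddle and sweep clockwise.

>>> drive_tool(
  series=[
    [0,0,0.03,0],
    [0,0,0.03,0],
    [0,0,0.03,0],
    [0,-0.04,0.03,0.017],
    [0.003,-0.075,0.03,0.035],
    [0.014,-0.155,0.03,0.07],
    [0.025,-0.233,0.03,0.105],
    [0.047,-0.31,0.03,0.14],
    [0.069,-0.386,0.03,0.175],
    [0.069,-0.386,0.03,0.175],
  ],
  fingers=25,
)

```text
time_s: 11.18
tcp_pos: [0.5324, 0.0076, 0.1168]
ee_rot: [[0.069, -0.998, 0.0], [-0.998, -0.069, 0.0], [-0.0, -0.0, -1.0]]
wrist_force: [0.3, -1.2, 0.2]
gripper_width: 0.286
```

```bash
python3 - <<'E'
from h import *
for a in(90,86,82,78,74,70,66,62,58,57): go([*pol(.137,a),.117],a-180)
E
```

```text
now [0.5324 0.0076 0.1168] yaw -86.1 F [ 0.3 -1.2  0.2] t 11.18 J6 -14 -> frac [ 0.002 -0.08  -0.001] turn 0.034
now [0.5324 0.0076 0.1168] yaw -86.1 F [ 0.3 -1.2  0.2] t 11.18 J6 -14 -> frac [ 0.011 -0.16  -0.001] turn 0.069
now [0.5324 0.0076 0.1168] yaw -86.1 F [ 0.3 -1.2  0.2] t 11.18 J6 -14 -> frac [ 0.024 -0.238 -0.001] turn 0.104
now [0.5324 0.0076 0.1168] yaw -86.1 F [ 0.3 -1.2  0.2] t 11.18 J6 -14 -> frac [ 0.044 -0.315 -0.001] turn 0.139
now [0.5324 0.0076 0.1168] yaw -86.1 F [ 0.3 -1.2  0.2] t 11.18 J6 -14 -> frac [ 0.068 -0.391 -0.001] turn 0.174
now [0.5324 0.0076 0.1168] yaw -86.1 F [ 0.3 -1.2  0.2] t 11.18 J6 -14 -> frac [ 0.098 -0.465 -0.001] turn 0.209
now [0.5324 0.0076 0.1168] yaw -86.1 F [ 0.3 -1.2  0.2] t 11.18 J6 -14 -> frac [ 0.133 -0.537 -0.001] turn 0.244
now [0.5324 0.0076 0.1168] yaw -86.1 F [ 0.3 -1.2  0.2] t 11.18 J6 -14 -> frac [ 0.172 -0.606 -0.001] turn 0.279
now [0.5324 0.0076 0.1168] yaw -86.1 F [ 0.3 -1.2  0.2] t 11.18 J6 -14 -> frac [ 0.217 -0.672 -0.001] turn 0.314
now [0.5324 0.0076 0.1168] yaw -86.1 F [ 0.3 -1.2  0.2] t 11.18 J6 -14 -> frac [ 0.229 -0.688 -0.001] turn 0.322
```

>>> drive_tool(
  series=[
    [0.002,-0.08,0,0.034],
    [0.011,-0.16,0,0.069],
    [0.024,-0.238,0,0.104],
    [0.044,-0.315,0,0.139],
    [0.068,-0.39,0,0.174],
    [0.098,-0.465,0,0.209],
    [0.133,-0.537,0,0.244],
    [0.172,-0.606,0,0.279],
    [0.229,-0.688,0,0.322],
    [0.229,-0.688,0,0.322],
  ],
)

```text
time_s: 12.42
tcp_pos: [0.6165, -0.0144, 0.1169]
ee_rot: [[-0.543, -0.84, 0.001], [-0.84, 0.543, 0.0], [-0.0, -0.001, -1.0]]
wrist_force: [-0.1, 0.4, -0.2]
gripper_width: 0.288
```

```bash
python3 - <<'E'
from h import *
for a in(60,64,68,72,76,80,84,88,92,96): go([*pol(.137,a),.117],a-180)
w=cam("wrist");t=cam("top");s=cam("side")
g=cv2.cvtColor(w["color"],cv2.COLOR_BGR2GRAY)
np.save("pics/w57.npy",w["color"])
o=np.hstack([w["color"][:,140:500],cv2.resize(s["color"][90:240,300:435],(360,400),interpolation=cv2.INTER_CUBIC)]);cv2.imwrite("pics/g2.png",o)
E
```

```text
now [ 0.6165 -0.0144  0.1169] yaw -122.9 F [-0.1  0.4 -0.2] t 12.43 J6 -47 -> frac [-0.001  0.06  -0.001] turn -0.025
now [ 0.6165 -0.0144  0.1169] yaw -122.9 F [-0.1  0.4 -0.2] t 12.43 J6 -47 -> frac [ 0.005  0.139 -0.001] turn -0.06
now [ 0.6165 -0.0144  0.1169] yaw -122.9 F [-0.1  0.4 -0.2] t 12.43 J6 -47 -> frac [ 0.018  0.218 -0.001] turn -0.095
now [ 0.6165 -0.0144  0.1169] yaw -122.9 F [-0.1  0.4 -0.2] t 12.43 J6 -47 -> frac [ 0.036  0.296 -0.001] turn -0.13
now [ 0.6165 -0.0144  0.1169] yaw -122.9 F [-0.1  0.4 -0.2] t 12.43 J6 -47 -> frac [ 0.059  0.372 -0.001] turn -0.165
now [ 0.6165 -0.0144  0.1169] yaw -122.9 F [-0.1  0.4 -0.2] t 12.43 J6 -47 -> frac [ 0.087  0.447 -0.001] turn -0.2
now [ 0.6165 -0.0144  0.1169] yaw -122.9 F [-0.1  0.4 -0.2] t 12.43 J6 -47 -> frac [ 0.121  0.519 -0.001] turn -0.235
now [ 0.6165 -0.0144  0.1169] yaw -122.9 F [-0.1  0.4 -0.2] t 12.43 J6 -47 -> frac [ 0.159  0.589 -0.001] turn -0.27
now [ 0.6165 -0.0144  0.1169] yaw -122.9 F [-0.1  0.4 -0.2] t 12.43 J6 -47 -> frac [ 0.202  0.655 -0.001] turn -0.305
now [ 0.6165 -0.0144  0.1169] yaw -122.9 F [-0.1  0.4 -0.2] t 12.43 J6 -47 -> frac [ 0.25   0.719 -0.001] turn -0.339
```

View pics/g2.png

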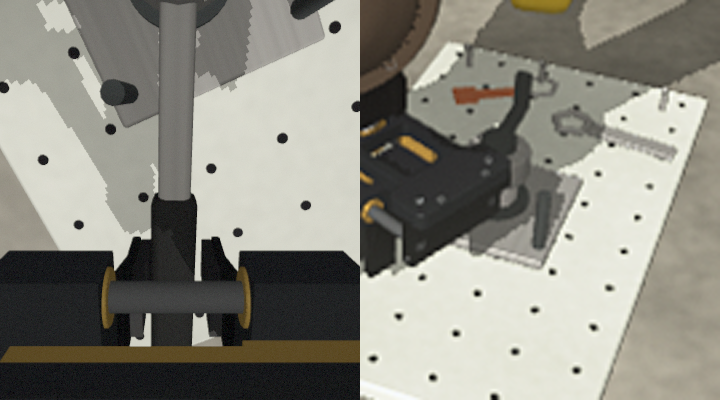

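The handle has followed to about 57.5°, the free-wheel force was under 1.5 N, and the lever moved with it. Now I pull anticlockwise in short steps, watching for the force to rise when the bolt engages.

>>> drive_tool(
  series=[
    [0,0.03,0,-0.0125],
    [0,0.06,0,-0.025],
    [0,0.06,0,-0.025],
  ],
)

```text
time_s: 12.95
tcp_pos: [0.6099, -0.0104, 0.1171]
ee_rot: [[-0.501, -0.866, 0.0], [-0.866, 0.501, -0.0], [0.0, -0.0, -1.0]]
wrist_force: [2.3, -3.6, -2.2]
gripper_width: 0.29
```

>>> drive_tool(
  series=[
    [0.001,0.04,0,-0.0175],
    [0.003,0.06,0,-0.026],
    [0.003,0.06,0,-0.026],
  ],
)

```text
time_s: 13.32
tcp_pos: [0.6036, -0.0069, 0.1171]
ee_rot: [[-0.456, -0.89, 0.0], [-0.89, 0.456, 0.0], [-0.0, -0.0, -1.0]]
wrist_force: [3.0, -2.4, -3.5]
gripper_width: 0.288
```

>>> drive_tool(
  series=[
    [0.001,0.04,0,-0.0175],
    [0.003,0.06,0,-0.026],
    [0.003,0.06,0,-0.026],
  ],
)

```text
time_s: 13.7
tcp_pos: [0.597, -0.0038, 0.1171]
ee_rot: [[-0.409, -0.913, 0.0], [-0.913, 0.409, 0.0], [-0.0, -0.0, -1.0]]
wrist_force: [3.4, -2.3, -2.7]
gripper_width: 0.288
```

>>> drive_tool(
  series=[
    [0.001,0.04,0,-0.0175],
    [0.003,0.06,0,-0.026],
    [0.003,0.06,0,-0.026],
  ],
)

```text
time_s: 14.08
tcp_pos: [0.5904, -0.0011, 0.1171]
ee_rot: [[-0.36, -0.933, 0.001], [-0.933, 0.36, 0.0], [-0.001, -0.0, -1.0]]
wrist_force: [4.0, -1.2, -2.1]
gripper_width: 0.287
```

>>> drive_tool(
  series=[
    [0.001,0.04,0,-0.0175],
    [0.003,0.06,0,-0.026],
    [0.003,0.06,0,-0.026],
  ],
)

```text
time_s: 14.45
tcp_pos: [0.5836, 0.0012, 0.1173]
ee_rot: [[-0.311, -0.95, 0.001], [-0.95, 0.311, 0.0], [-0.001, -0.001, -1.0]]
wrist_force: [4.2, -0.2, -3.0]
gripper_width: 0.287
```

```bash
python3 - <<'E'
from h import *
for a in(72,76,80,84,88,92,96,100,104): go([*pol(.137,a),.117],a-180)
c=cam("wrist");np.save("pics/w70.npy",c["color"])
E
```

```text
now [0.5836 0.0012 0.1173] yaw -108.1 F [ 4.2 -0.2 -3. ] t 14.45 J6 -34 -> frac [-0.003 -0.005  0.002] turn -0.001
now [0.5836 0.0012 0.1173] yaw -108.1 F [ 4.2 -0.2 -3. ] t 14.45 J6 -34 -> frac [0.    0.074 0.002] turn -0.036
now [0.5836 0.0012 0.1173] yaw -108.1 F [ 4.2 -0.2 -3. ] t 14.45 J6 -34 -> frac [0.009 0.154 0.002] turn -0.071
now [0.5836 0.0012 0.1173] yaw -108.1 F [ 4.2 -0.2 -3. ] t 14.45 J6 -34 -> frac [0.023 0.232 0.002] turn -0.106
now [0.5836 0.0012 0.1173] yaw -108.1 F [ 4.2 -0.2 -3. ] t 14.45 J6 -34 -> frac [0.042 0.309 0.002] turn -0.141
now [0.5836 0.0012 0.1173] yaw -108.1 F [ 4.2 -0.2 -3. ] t 14.45 J6 -34 -> frac [0.067 0.385 0.002] turn -0.176
now [0.5836 0.0012 0.1173] yaw -108.1 F [ 4.2 -0.2 -3. ] t 14.45 J6 -34 -> frac [0.097 0.459 0.002] turn -0.211
now [0.5836 0.0012 0.1173] yaw -108.1 F [ 4.2 -0.2 -3. ] t 14.45 J6 -34 -> frac [0.132 0.53  0.002] turn -0.246
now [0.5836 0.0012 0.1173] yaw -108.1 F [ 4.2 -0.2 -3. ] t 14.45 J6 -34 -> frac [0.172 0.599 0.002] turn -0.281
```

A steady 4 N from the first step means the bolt engaged at about 59° of handle angle. For 40° of bolt, the tool must go to about 99°.

>>> drive_tool(
  series=[
    [0,0.074,0,-0.036],
    [0.009,0.154,0,-0.071],
    [0.023,0.232,0,-0.106],
    [0.042,0.309,0,-0.141],
    [0.067,0.385,0,-0.176],
    [0.097,0.459,0,-0.211],
    [0.105,0.476,0,-0.22],
    [0.105,0.476,0,-0.22],
  ],
)

```text
time_s: 15.5
tcp_pos: [0.5256, 0.0066, 0.1174]
ee_rot: [[0.122, -0.993, 0.0], [-0.993, -0.122, -0.0], [0.0, -0.0, -1.0]]
wrist_force: [3.4, -1.5, -0.8]
gripper_width: 0.288
```

```bash
python3 - <<'E'
from h import *
for a in(98,100,): go([*pol(.137,a),.117],a-180)
w=cam("wrist");s=cam("side");np.save("pics/w97.npy",w["color"])
t=cv2.imread("pics/top0.png")
R=cam("top")
p0=onz(R,290+312/2.6,140+100/2.6,.03);d=p0[:2]-AX;print("pointer0",p0,np.linalg.norm(d),np.degrees(np.arctan2(d[1],d[0])))
o=np.hstack([w["color"][:200,140:500],cv2.resize(R["color"],(360,200))]);o2=np.hstack([cv2.resize(s["color"][90:240,300:435],(360,400)),cv2.resize(np.load("pics/w57.npy")[:200,140:500],(360,400))]);cv2.imwrite("pics/g3.png",np.vstack([o,o2]))
E
```

```text
now [0.5256 0.0066 0.1174] yaw -83.0 F [ 3.4 -1.5 -0.8] t 15.5 J6 -11 -> frac [-0.003  0.022  0.004] turn -0.009
now [0.5256 0.0066 0.1174] yaw -83.0 F [ 3.4 -1.5 -0.8] t 15.5 J6 -11 -> frac [-0.001  0.062  0.004] turn -0.026
pointer0 [ 0.57013288 -0.1557121   0.03      ] 0.03879426754082238 -43.51606370423319
```

View pics/g3.png

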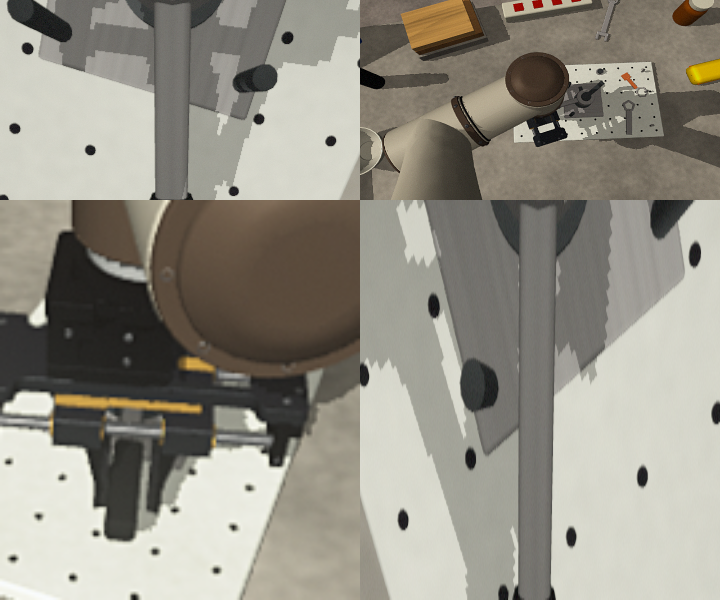

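The wrist image (top left) shows the handle still seated. The pointer is hidden behind the head there, but the top camera has the head in view. I'll read the pointer numerically as a darkness profile round the washer ring, before and now.

```bash
cat >> h.py <<'E'
def ring(c,img,z=.028,rs=(.034,.037,.040)):
    g=cv2.cvtColor(img,cv2.COLOR_BGR2GRAY).astype(np.float32);a=np.arange(-120,121,4);o=[]
    for q in a:
        v=[cv2.getRectSubPix(g,(1,1),tuple(map(float,proj(c,[*pol(r_,q),z]))))[0,0] for r_ in rs];o.append(int(np.mean(v)))
    return list(zip(a.tolist(),o))
E
python3 - <<'E'
from h import *
c=cam("top");print(ring(c,cv2.imread("pics/top0.png")));print(ring(c,c["color"]))
E
```

```text
[(-120, 58), (-116, 60), (-112, 56), (-108, 60), (-104, 56), (-100, 58), (-96, 59), (-92, 47), (-88, 31), (-84, 35), (-80, 35), (-76, 35), (-72, 37), (-68, 50), (-64, 61), (-60, 91), (-56, 88), (-52, 70), (-48, 63), (-44, 49), (-40, 50), (-36, 51), (-32, 74), (-28, 96), (-24, 97), (-20, 93), (-16, 95), (-12, 91), (-8, 95), (-4, 90), (0, 88), (4, 94), (8, 100), (12, 98), (16, 100), (20, 97), (24, 100), (28, 99), (32, 100), (36, 99), (40, 101), (44, 101), (48, 99), (52, 98), (56, 100), (60, 100), (64, 96), (68, 98), (72, 98), (76, 99), (80, 95), (84, 96), (88, 93), (92, 88), (96, 103), (100, 98), (104, 97), (108, 100), (112, 64), (116, 85), (120, 100)]
[(-120, 76), (-116, 78), (-112, 75), (-108, 77), (-104, 75), (-100, 76), (-96, 75), (-92, 78), (-88, 73), (-84, 72), (-80, 77), (-76, 77), (-72, 77), (-68, 77), (-64, 47), (-60, 28), (-56, 28), (-52, 30), (-48, 23), (-44, 48), (-40, 77), (-36, 89), (-32, 85), (-28, 82), (-24, 86), (-20, 82), (-16, 81), (-12, 79), (-8, 61), (-4, 25), (0, 26), (4, 29), (8, 33), (12, 75), (16, 77), (20, 76), (24, 77), (28, 77), (32, 74), (36, 103), (40, 132), (44, 130), (48, 124), (52, 102), (56, 97), (60, 87), (64, 74), (68, 73), (72, 73), (76, 67), (80, 74), (84, 77), (88, 76), (92, 81), (96, 74), (100, 54), (104, 78), (108, 76), (112, 77), (116, 78), (120, 76)]
```

```bash
python3 - <<'E'
from h import *
c=cam("top");im0=cv2.imread("pics/top0.png")
def polar(img,z,a0,a1):
    g=cv2.cvtColor(img,cv2.COLOR_BGR2GRAY).astype(np.float32)
    for r_ in(.032,.035,.038,.041,.044,.047):
        print(int(r_*1e3),[int(cv2.getRectSubPix(g,(1,1),tuple(map(float,proj(c,[*pol(r_,q),z]))))[0,0]) for q in range(a0,a1,3)])
for z in(.025,.034):
    print(z);polar(im0,z,-62,-22);polar(c["color"],z,-18,22)
a=im0[165:205,380:440];b=c["color"][165:205,380:440]
cv2.imwrite("pics/p.png",cv2.resize(np.hstack([a,b]),(780,260),interpolation=cv2.INTER_NEAREST))
E
```

```text
0.025
32 [61, 79, 85, 93, 99, 102, 101, 99, 102, 102, 100, 100, 102, 103]
35 [68, 81, 81, 84, 86, 85, 77, 81, 79, 77, 81, 91, 89, 96]
38 [78, 100, 87, 55, 59, 42, 34, 34, 35, 36, 73, 100, 98, 98]
41 [97, 98, 97, 76, 55, 45, 35, 36, 34, 39, 89, 98, 101, 101]
44 [97, 96, 100, 60, 85, 61, 65, 45, 81, 88, 95, 96, 79, 60]
47 [97, 95, 96, 97, 97, 98, 101, 97, 99, 93, 55, 60, 57, 59]
32 [135, 134, 129, 113, 74, 64, 44, 40, 27, 34, 54, 80, 77, 73]
35 [83, 78, 78, 54, 23, 27, 28, 28, 22, 45, 81, 77, 77, 77]
38 [74, 77, 77, 63, 30, 28, 30, 29, 30, 62, 79, 77, 75, 76]
41 [75, 75, 77, 66, 18, 26, 25, 26, 35, 64, 81, 80, 76, 71]
44 [72, 76, 75, 73, 34, 23, 37, 36, 37, 83, 74, 75, 75, 78]
47 [81, 79, 81, 79, 79, 83, 79, 80, 78, 78, 75, 76, 76, 75]
0.034
32 [71, 82, 80, 86, 88, 90, 81, 86, 84, 87, 82, 90, 90, 88]
35 [84, 100, 86, 55, 59, 46, 33, 36, 33, 37, 49, 94, 96, 99]
38 [101, 97, 97, 77, 55, 48, 35, 36, 34, 33, 60, 103, 100, 101]
41 [97, 96, 100, 61, 82, 69, 57, 49, 70, 92, 86, 104, 94, 79]
44 [97, 95, 97, 97, 97, 100, 100, 98, 99, 98, 57, 57, 55, 59]
47 [99, 96, 97, 96, 96, 98, 95, 92, 97, 80, 55, 55, 61, 60]
32 [111, 103, 96, 89, 63, 27, 29, 30, 28, 29, 40, 58, 81, 79]
35 [70, 72, 77, 76, 60, 33, 27, 29, 27, 27, 40, 76, 75, 75]
38 [76, 74, 76, 78, 58, 14, 27, 28, 26, 30, 62, 80, 75, 77]
41 [76, 67, 74, 73, 68, 23, 24, 24, 27, 40, 74, 77, 76, 77]
44 [80, 76, 79, 81, 78, 79, 80, 75, 63, 65, 78, 75, 74, 76]
47 [76, 75, 79, 79, 78, 74, 77, 78, 79, 79, 80, 77, 75, 72]
```

View pics/p.png

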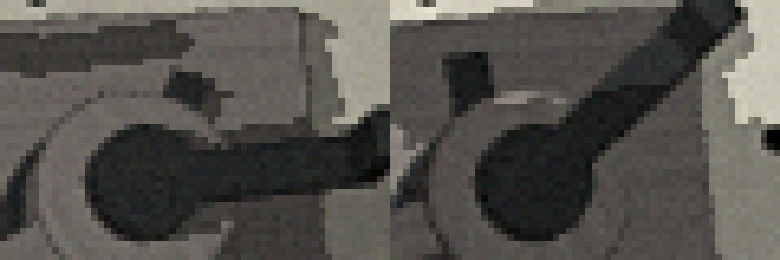

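Final pointer view: left (start) the pointer is at about -41°, right (now) at about 0°. The bolt is slackened by about 40.5°, and the handle-side estimate of about 38° agrees. So I release here: open, rise and back away.

>>> drive_tool(
  series=[
    [0,0,0,0],
    [0,0,0,0],
    [0,0,0,0],
    [0,0,-0.2,0],
    [0,0,-0.5,0],
    [0,0,-0.9,0],
    [0,0,-0.9,0],
  ],
  fingers=45,
)

```text
time_s: 16.62
tcp_pos: [0.5266, 0.0071, 0.2287]
ee_rot: [[0.123, -0.992, 0.007], [-0.992, -0.123, 0.002], [-0.001, -0.007, -1.0]]
wrist_force: [0.5, 0.5, -1.8]
gripper_width: 0.517
```

>>> drive_tool(
  series=[
    [-0.3,0,-0.3,0],
    [-0.6,0,-0.3,0],
    [-0.9,0,-0.3,0],
    [-0.9,0,-0.3,0],
    [-0.9,0,-0.3,0],
  ],
)

```text
time_s: 17.25
tcp_pos: [0.5114, 0.1135, 0.26]
ee_rot: [[0.123, -0.992, -0.002], [-0.992, -0.123, -0.001], [0.001, 0.003, -1.0]]
wrist_force: [0.1, -0.1, 0.2]
gripper_width: 0.518
```

```bash
python3 - <<'E'
from h import *
c=cam("top");s=cam("side");st=telemetry.sense();print(st["time_s"],st["tcp_pos"],st["wrist_force"])
g=cv2.cvtColor(c["color"],cv2.COLOR_BGR2GRAY).astype(np.float32)
gs=cv2.cvtColor(s["color"],cv2.COLOR_BGR2GRAY).astype(np.float32)
def L(g,c,r_,z,A): return [(q,int(cv2.getRectSubPix(g,(1,1),tuple(map(float,proj(c,[*pol(r_,q),z]))))[0,0])) for q in A]
print("ptr",L(g,c,.038,.025,range(-15,16,3)))
print("tab/arm",L(g,c,.05,.104,range(-75,-25,3)))
print("handle top",L(g,c,.14,.067,range(85,110,2)));print("handle side",L(gs,s,.14,.067,range(85,110,2)))
print("tab side",L(gs,s,.049,.10,range(-75,-25,3)))
E
```

```text
17.35 [0.51172239 0.11300236 0.2604219 ] [-0.56387262  0.28318828  0.61658411]
ptr [(-15, 75), (-12, 76), (-9, 68), (-6, 48), (-3, 50), (0, 50), (3, 49), (6, 53), (9, 109), (12, 134), (15, 129)]
tab/arm [(-75, 199), (-72, 203), (-69, 198), (-66, 194), (-63, 55), (-60, 36), (-57, 39), (-54, 33), (-51, 99), (-48, 208), (-45, 204), (-42, 202), (-39, 201), (-36, 201), (-33, 199), (-30, 203), (-27, 207)]
handle top [(85, 207), (87, 206), (89, 204), (91, 131), (93, 18), (95, 22), (97, 19), (99, 8), (101, 211), (103, 204), (105, 205), (107, 203), (109, 208)]
handle side [(85, 234), (87, 235), (89, 239), (91, 96), (93, 61), (95, 62), (97, 60), (99, 119), (101, 160), (103, 157), (105, 228), (107, 236), (109, 235)]
tab side [(-75, 46), (-72, 46), (-69, 44), (-66, 44), (-63, 43), (-60, 42), (-57, 41), (-54, 60), (-51, 94), (-48, 127), (-45, 146), (-42, 159), (-39, 170), (-36, 166), (-33, 163), (-30, 162), (-27, 158)]
```

The release left everything in place:
- **Pointer:** unchanged at 0°, a bolt turn of about 40°.
- **Handle:** 95.8°.
- **Lever:** tab at -57.5°, against -58.4° expected for fully loosen.

Handing in.

```bash
python3 -c "
from h import *
print(order.finish_job())"
```

```text
the job is handed in; nothing more can be done
None
```

The bolt is slackened by about 40°, the direction lever is still set to loosen, and the job is handed in at about 17.5 s of the 48 s allowed. I pushed the lever anticlockwise to its stop with closed fingers. With the fingers loosely around the grip, I then swung the handle back about 55°, pulled it anticlockwise and let go.

**Last checks, arm withdrawn:**
- **Bolt:** the pointer went from about -41° to 0°, so it turned 40–41°. The handle angles gave about 38°.
- **Lever:** measured within 1° of where fully loosen should put it.
- **Free-wheel:** the clockwise swing stayed at about 1 N. I could not see the pointer during it, so that the bolt stayed still then rests on this force alone.
- **Forces:** the highest wrist reading was about 12 N, when the lever reached its stop.

**Handle shift:** pushing the lever also dragged the handle a few degrees anticlockwise. The side camera put it at about 117.5° under load, and the wrist camera at about 113.8° afterwards. I took the second as the start of the swing.

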